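Hitch the tow bar to the bread-tray dolly and latch it

TASK

Lift the tow bar off its wooden rest block, lower its socket onto the hitch ball of the bread-tray dolly with the bar pointing away from the dolly, and press the socket gently but fully home over its spring catch. Then press the latch lever on the bar all the way down, so that the bar is left locked on the ball and standing on its own foot. Do not ram or force the hitch, and leave the other things on the table where they are.

Things in the scene. Friction and masses are not known exactly. Their poses are not given: they have to be found in the camera images.
- dolly: Fixed low plastic dolly with a blue bread tray on it. Origin on the table under the centre of its hitch ball; x points level from the ball towards the deck, z up. Rigid 30 mm steel ball, on a 16 mm shank screwed in more or less: its centre is 49 to 67 mm above the table (not told: find by feel or sight), above a tongue with its top at 22 mm. Tow bar and ball must not press with over 50 N.
- deck_edge (a point): Middle of the front top edge of the dolly's deck (400 long x 300 mm wide): 78 mm from the ball's axis, 104 mm above the table. The tray begins 160 mm behind this edge, its rim 164 mm above the table.
- tow_bar: Loose steel bar, 0.6 kg. Origin on the socket's axis, level with the foot's sole; x along the bar from tail to socket, z up; level at the start. Bar 22 mm wide (y), x -237 to -20, z 58 to 78 mm. Tail leg at x = -222 with a cross foot 90 mm wide. Seated, it tilts and turns freely on the ball; with the foot on the table it is then about level.
- tow_socket (a point): Centre of the ball seat, tow bar frame (0, 0, 60) mm: at the ball's centre when seated. The socket is a cap open below, 43 mm outer diameter, flat top 20 mm above this point, bore 32.4 mm, flared to 46 mm at the mouth 19 mm below. A spring catch in the bore holds it 11 to 14 mm short of home on the ball; 6 to 18 N down on the cap passes it.
- tow_grip (a point): Centre of the place to grip the bar, near its balance: tow bar frame (-150, 0, 68) mm. 22 mm wide, 20 mm high, room on both sides. At the start the rest block lies under x = -105 to -55 mm of the bar. Held here, the bar can swivel in the jaws as the socket meets the ball.
- lever_pad (a point): On the latch lever's flat pad (34 x 30 mm), upper face, 62 mm from the hinge. The hinge lies across the bar at tow bar x = -24, z = 82 mm; the lever leans up and back from it. Here x is -74, z 119 mm with the lever up and x -86, z 88 mm when down (tow bar frame). A straight push down at x = -80 mm stays on the pad all the way.
- latch (a joint): Latch lever: 0 = up (open), 0.55 rad = fully down at its hard stop (latched). Stays where it is left; stiff, about 0.22 N m, so 4 to 10 N down on the pad moves it. Its pawl swings under the ball, and is blocked by the ball if the socket is not home.
- rest_block: Wooden block 50 x 80 x 58 mm (x, y, z) under the bar at the start, fixed to the table; origin at the centre of its underside.
- bun_a: Bystander: bread roll, 86 mm diameter, 49 mm high; origin at the centre of its underside.
- bun_b: Bystander: bread roll, 86 mm diameter, 49 mm high; origin at the centre of its underside.
- tape_roll: Bystander: roll of packing tape lying flat, 96 mm diameter, 48 mm high; origin at the centre of its underside.
- cutter: Bystander: box cutter, 140 x 26 x 16 mm; origin at the centre of its underside.
- carton: Bystander: small cardboard carton, 100 x 70 x 60 mm; origin at the centre of its underside.
- jar: Bystander: jar, 64 mm diameter, 85 mm high; origin at the centre of its underside.
- pin (a joint): Small brass indicator pin, 5 mm in diameter, in the socket cap's top, 8 mm in front of the cap's centre: 0 m = flush (ball not home), lifted by the ball to about 5 mm when the socket is fully home. It yields to a touch and need not be avoided.

How it is judged:
By the outcome, as a careful person would: the job done as asked, in the order asked, and still so for the second after the job is handed in, with the robot touching nothing.
It also fails if it takes over 61 s, if anything falls off the work surface, if the arm or the gripper's body presses on something with over 40 N, if the wrist force passes 120 N, or if a joint passes its speed limit or range.

ROBOT

A 6-joint arm with a two-finger parallel gripper is mounted at the origin on the work surface. World frame = base frame: x ahead of the robot, y to its left, z up, the work surface at z = 0. Lengths are in mm, angles in rad, forces in N, time in s.
With the tool pointing down it reaches from about 350 to 975 mm from the base axis. Payload 7.1 kg.
Tool frame: the origin (TCP) lies at the centre of the arm's flange, where the gripper is bolted on; the fingertips stand 182 mm ahead of it and the grasp point (between the pads) lies 163 mm ahead of it; z points along the fingers, y is the line along which they close (so a half turn about z gives the same grasp; the last joint's range is limited). The gripper opens to 88 mm and grips with 3 to 60 N. Pads are 20 mm wide; open, the fingers measure 115 mm over their backs; the gripper's body (75 mm by 178 mm) begins 61 mm behind the grasp point.
Start: joints at [1.139, 0.423, 1.63, -0, 1.089, -0.019], TCP at [250.703, 572.498, 404.675] pointing down, gripper open.
Joint ranges: [-3, 3], [-0.9, 2.11], [0.09, 2.58], [-1.31, 4.45], [0.11, 2.69], [-2.54, 2.54]. Speed limits (rad/s): [2.39, 2.39, 3.01, 3.14, 3.14, 3.14].

INTERFACE

Orientations are given as a rotation vector (axis times angle).
In Python, from workcell import readout, get_image, ctrl gives the robot as it stands.
- The arm moves only by the tool step_arm, never from a script. Its argument "targets" is a list that holds one entry, the list of rows, each a list of 7 numbers: the shift along the world's x, y, z as a fraction of full scale, then the turn, a rotation vector about the world's x, y, z as a fraction of full scale, then the opening, from 0 (shut) to 1 (fully open). In form: [[[dx, dy, dz, wx, wy, wz, claw], ...]]. A call has exactly 5 rows; each row shifts and turns the commanded pose from where the row before left it; what a row does not reach is not made up. Full scale, the value 1, is 0.05 m for a shift and 4 degrees for a turn. A row lasts 1/8 s, in which the tool goes at most 62.5 mm and 10.7 degrees, less where a joint would pass 70% of its speed; a pose out of reach is approached as far as the arm can. A call with a number of a shift or a turn outside -1 to 1 is refused whole. A call with a gripper value outside its range is refused whole. The fingers move at their own pace and stop on an object; the grip force is fixed at half the most. Time passes only in rows, so rows that do not move let the fingers close, or fill a call up. It gives the time, the measured TCP pose, the force, the opening and the grip force at its end, in the units of the state.
- readout.get_obs(): the state, without advancing time (a new reading comes with each control period).
- get_image(name): name is "scene" or "side" or "wrist"; returns a dict with "pixels" (420x560x3 uint8, red, green, blue), "intrinsics" (3x3 intrinsics, pixels), "k1" (the pictures are not rectified: a ray, as slopes to the right and down, at radius r is drawn at 1 + k1 r^2 times it, then the intrinsics apply), "extrinsics" (4x4, takes a point from world to camera coordinates). Camera axes: x right, y down, z forward; pixel columns grow to the right and rows downward; lengths in mm; the calibration is good to about 2 mm. A picture is of the moment at which its call begins. There is no depth.
- ctrl.close_job(): hands the job in; it is judged then, once.
The state is a dict: "t": time; "qpos": joint angles; "qvel": joint speeds; "joint_torque": joint torques, N m; "ee_pos": TCP position; "orientation": TCP orientation; "ft_force": force on the tool from outside, world axes, zero at the start; "moment": the same for the moment, N m; "width": finger opening in mm; "grasp_force": force on a finger pad.
Only numpy, scipy, OpenCV 4.12 (cv2) and the standard library are available. Lean on these libraries where they do the work, as an engineer would, in place of code of your own. Each camera call takes 0.05 s, during which the arm holds its last target. There are 200 camera calls.

## Working session

There is one attempt and no reset: what is moved stays moved. The work goes in short steps, Python scripts to look and compute and a tool call to move; the robot and the scene stay as the last step left them, time stands still between calls to the robot, and variables do not carry over. Pictures are saved under pics/ and viewed, at most 10 in all, crops included, and the job is handed in when it is done.

Besides the shell and the picture viewer there is one more tool, called in YAML: its name, and indented under it one key for each argument. step_arm: Moves the arm, as the interface text tells. Shift numbers are shares of 0.05 m and turn numbers shares of 4 degrees, none past 1 either way. Its arguments: {"type":"object","properties":{"targets":{"type":"array"}},"required":["targets"]}

```bash
mkdir -p pics; ls; cat > h.py <<'E'
import numpy as np, cv2, json, pickle
from scipy.spatial.transform import Rotation as R
from scipy.optimize import least_squares
from workcell import readout, get_image, ctrl
def snap(name, tag):
    d=get_image(name); pickle.dump(d,open(f'pics/{tag}.pkl','wb'))
    cv2.imwrite(f'pics/{tag}.png', cv2.cvtColor(np.asarray(d['pixels'],np.uint8),cv2.COLOR_RGB2BGR)); return d
def load(tag): return pickle.load(open(f'pics/{tag}.pkl','rb'))
def proj(d,P):
    K=np.array(d['intrinsics']);E=np.array(d['extrinsics']);P=np.atleast_2d(P)
    c=P@E[:3,:3].T+E[:3,3]; s=c[:,:2]/c[:,2:]; s=s*(1+d['k1']*(s**2).sum(1,keepdims=True))
    return s@K[:2,:2].T+K[:2,2]
def ray(d,uv):
    K=np.array(d['intrinsics']);E=np.array(d['extrinsics'])
    s0=np.linalg.solve(K[:2,:2],np.array(uv,float)-K[:2,2]); s=s0.copy()
    for _ in range(30): s=s0/(1+d['k1']*(s@s))
    v=E[:3,:3].T@np.array([s[0],s[1],1]); return -E[:3,:3].T@E[:3,3], v/np.linalg.norm(v)
def onz(d,uv,z):
    o,v=ray(d,uv); return o+v*(z-o[2])/v[2]
def tri(obs):
    A=np.zeros((3,3));b=np.zeros(3)
    for d,uv in obs:
        o,v=ray(d,uv);M=np.eye(3)-np.outer(v,v);A+=M;b+=M@o
    p=np.linalg.solve(A,b); return p,[np.linalg.norm(proj(d,p)[0]-uv) for d,uv in obs]
E
python3 - <<'E'
from h import *
a=[snap(n,n+'0') for n in('scene','side','wrist')]
for d in a: print(np.round(np.array(d['intrinsics']),1).tolist(),d['k1'],np.round(np.array(d['extrinsics']),3).tolist())
im=[cv2.imread(f'pics/{n}0.png') for n in('scene','side')]
print(readout.get_obs())
E
```

```text
pics
[[378.9, 0.0, 277.8], [0.0, 378.9, 211.5], [0.0, 0.0, 1.0]] -0.09012640007647822 [[0.852, 0.524, -0.006, -411.873], [0.401, -0.661, -0.634, -246.403], [-0.336, 0.538, -0.773, 1189.11], [0.0, 0.0, 0.0, 1.0]]
[[380.2, 0.0, 293.0], [0.0, 380.2, 220.3], [0.0, 0.0, 1.0]] -0.10755460946117376 [[0.894, -0.449, 0.005, -555.658], [-0.281, -0.568, -0.774, 179.323], [0.35, 0.69, -0.633, 837.428], [0.0, 0.0, 0.0, 1.0]]
[[347.2, 0.0, 284.9], [0.0, 347.2, 210.3], [0.0, 0.0, 1.0]] 0.014544981165757472 [[0.401, 0.916, -0.002, -623.643], [0.881, -0.384, 0.277, -33.35], [0.253, -0.113, -0.961, 389.887], [0.0, 0.0, 0.0, 1.0]]
{'t': 0.15, 'qpos': array([ 1.13901770e+00,  4.23690860e-01,  1.63045188e+00, -1.03296827e-05,
        1.08859437e+00, -1.90300748e-02]), 'qvel': array([-0.00036825, -0.0004373 , -0.00298359, -0.00037741,  0.000586  ,
       -0.00160595]), 'joint_torque': array([ 5.36557054e-04, -5.44984710e+01, -2.73924226e+01,  6.43434981e-02,
        2.04607617e-02, -5.69652093e-05]), 'ee_pos': array([250.61957723, 572.34118243, 404.08877445]), 'orientation': array([-6.43693441e-01, -3.07468844e+00,  1.75531164e-03]), 'ft_force': array([ 1.02846   , -0.43194309, -0.63450614]), 'moment': array([-0.02408675,  0.00728712,  0.02810301]), 'grasp_force': 0.0, 'width': 87.82473330794441}
```

View pics/scene0.png

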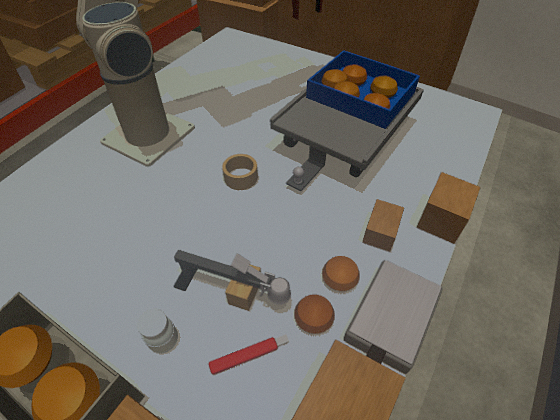

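View pics/side0.png

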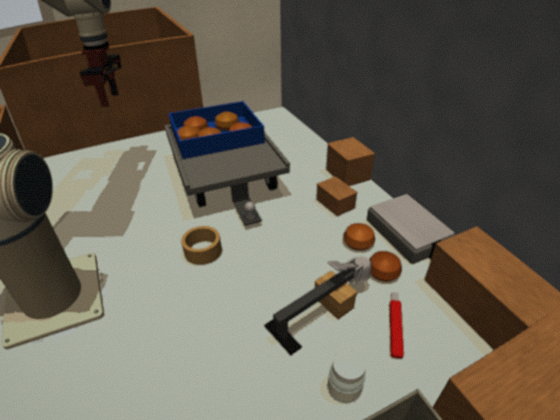

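The scene view shows the ball at about (298,173), the bar from its tail (178,257) to its cap (279,288), and the buns beside the cap. In the side view the ball is at (249,207), the tail at (278,315) and the cap at (362,268). I'll zoom in for exact pixels.

```bash
python3 - <<'E'
from h import *
a=cv2.imread('pics/scene0.png');b=cv2.imread('pics/side0.png')
def crop(im,u,v,w,h,W,H):
    c=cv2.resize(im[v:v+h,u:u+w],(W,H),interpolation=cv2.INTER_CUBIC); return c
# bar crops 133x100 x3 -> 400x300
m=np.vstack([np.hstack([crop(a,168,220,133,100,400,300),crop(b,258,250,133,100,400,300)]),
 np.hstack([crop(a,268,140,80,60,400,300),crop(b,215,170,80,60,400,300)])])
cv2.imwrite('pics/m1.png',m)
E
```

```text
(no output)
```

View pics/m1.png

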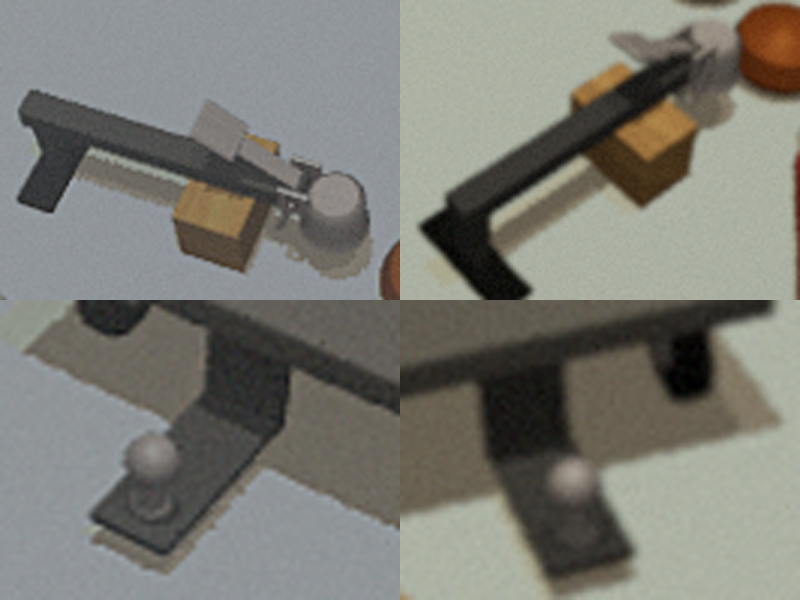

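```bash
python3 - <<'E'
from h import *
a,b,w=load('scene0'),load('side0'),load('wrist0')
for n,u,v in [('captop',(280.1,284.2),(363.1,261.7)),('tailtop',(177,253),(276.6,316.5)),('ball',(298.4,171.4),(249.4,206.)),('bun b',(315,314),(385,266)),('bun a',(341,273),(360,236)),
 ('deckL',(271,122),(187,187)),('deckR',(362,164),(286,162)),('tape',(240,170),(201,242)),('jartop',(154,319),(348,367))]:
    p,e=tri([(a,u),(b,v)]); print(n,p.round(1),np.round(e,1), proj(w,p).round(0))
E
```

```text
captop [ 656.3 -271.9   76.6] [0.6 0.6] [[-147.  684.]]
tailtop [ 425.9 -321.6   76. ] [0.5 0.6] [[-309.  597.]]
ball [516.9  50.5  55.1] [0.5 0.5] [[  1. 531.]]
bun b [ 737.1 -263.1   14.7] [0.4 0.4] [[-61. 648.]]
bun a [ 741.5 -148.9   18.9] [0.1 0.1] [[ -2. 633.]]
deckL [377.4 137.6 105.3] [0.8 0.8] [[-48. 475.]]
deckR [661.9 115.1 111.5] [3.5 3. ] [[ 78. 647.]]
tape [364.1  -3.8  29.7] [0.8 0.9] [[-92. 443.]]
jartop [ 489.8 -466.3   75.4] [2.1 2.4] [[-355.  658.]]
```

View pics/wrist0.png

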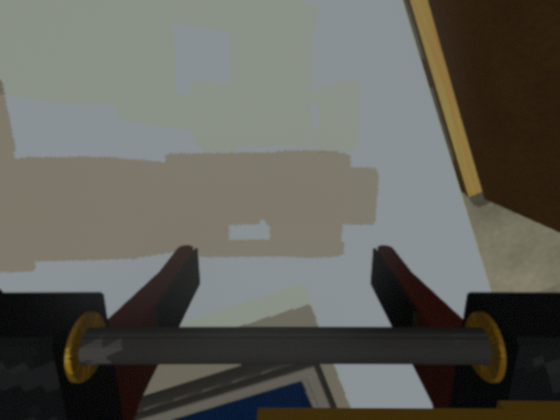

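```bash
python3 - <<'E'
from h import *
w=load('wrist0');o=readout.get_obs()
T=np.eye(4);T[:3,:3]=R.from_rotvec(o['orientation']).as_matrix();T[:3,3]=o['ee_pos']
X=np.array(w['extrinsics'])@T  # tcp->cam
np.save('X.npy',X); print(np.linalg.inv(X).round(2))
for k in range(0,41,5):
    S=T.copy();S[:3,:3]=R.from_euler('z',-4*k,degrees=True).as_matrix()@T[:3,:3];S[:3,3]+=[7.4*k,-25*k,0]
    w['extrinsics']=X@np.linalg.inv(S)
    print(k,S[:3,3].round(),proj(w,[[517,50,55],[656,-272,78],[426,-322,78],[510,-304,78]]).round().tolist())
E
```

```text
[[ 0.   -0.96 -0.28 76.46]
 [ 1.    0.   -0.   -0.49]
 [ 0.   -0.28  0.96 21.39]
 [ 0.    0.    0.    1.  ]]
0 [251. 572. 404.] [[0.0, 531.0], [-148.0, 686.0], [-312.0, 599.0], [-247.0, 633.0]]
5 [288. 447. 404.] [[186.0, 521.0], [104.0, 702.0], [-53.0, 647.0], [7.0, 667.0]]
10 [325. 322. 404.] [[328.0, 455.0], [309.0, 665.0], [143.0, 639.0], [205.0, 648.0]]
15 [362. 197. 404.] [[412.0, 338.0], [474.0, 578.0], [290.0, 588.0], [357.0, 584.0]]
20 [399.  72. 404.] [[411.0, 186.0], [586.0, 439.0], [386.0, 505.0], [455.0, 482.0]]
25 [436. -53. 404.] [[299.0, 44.0], [611.0, 261.0], [416.0, 405.0], [481.0, 357.0]]
30 [ 473. -178.  404.] [[96.0, -10.0], [510.0, 90.0], [374.0, 318.0], [418.0, 245.0]]
35 [ 510. -303.  404.] [[-101.0, 72.0], [301.0, 13.0], [281.0, 284.0], [288.0, 198.0]]
40 [ 547. -428.  404.] [[-193.0, 250.0], [88.0, 80.0], [188.0, 321.0], [157.0, 244.0]]
```

step_arm:
  targets:
    - [[0.148,-0.5,0,0,0,-1,1],[0.148,-0.5,0,0,0,-1,1],[0.148,-0.5,0,0,0,-1,1],[0.148,-0.5,0,0,0,-1,1],[0.148,-0.5,0,0,0,-1,1]]

```text
t: 0.78
ee_pos: [287.9, 446.5, 404.5]
orientation: [-1.172, -2.915, 0.001]
ft_force: [0.6, -0.1, -0.2]
width: 88.0
grasp_force: 0.0
```

step_arm:
  targets:
    - [[0.148,-0.5,0,0,0,-1,1],[0.148,-0.5,0,0,0,-1,1],[0.148,-0.5,0,0,0,-1,1],[0.148,-0.5,0,0,0,-1,1],[0.148,-0.5,0,0,0,-1,1]]

```text
t: 1.4
ee_pos: [324.9, 321.3, 404.7]
orientation: [1.661, 2.666, 0.0]
ft_force: [0.3, -0.5, 0.6]
width: 88.2
grasp_force: 0.0
```

step_arm:
  targets:
    - [[0.148,-0.5,0,0,0,-1,1],[0.148,-0.5,0,0,0,-1,1],[0.148,-0.5,0,0,0,-1,1],[0.148,-0.5,0,0,0,-1,1],[0.148,-0.5,0,0,0,-1,1]]

```text
t: 2.02
ee_pos: [361.7, 196.3, 404.7]
orientation: [2.099, 2.337, 0.0]
ft_force: [-0.5, 0.6, -0.9]
width: 87.6
grasp_force: 0.0
```

step_arm:
  targets:
    - [[0.148,-0.5,0,0,0,-1,1],[0.148,-0.5,0,0,0,-1,1],[0.148,-0.5,0,0,0,-1,1],[0.148,-0.5,0,0,0,-1,1],[0.148,-0.5,0,0,0,-1,1]]

```text
t: 2.65
ee_pos: [398.6, 71.3, 404.7]
orientation: [2.473, 1.937, 0.0]
ft_force: [0.7, 0.7, -0.2]
width: 88.1
grasp_force: 0.0
```

```bash
python3 -c "
from h import *
snap('wrist','w20')"
```

step_arm:
  targets:
    - [[0.148,-0.5,0,0,0,-1,1],[0.148,-0.5,0,0,0,-1,1],[0.148,-0.5,0,0,0,-1,1],[0.148,-0.5,0,0,0,-1,1],[0.148,-0.5,0,0,0,-1,1]]

```text
t: 3.32
ee_pos: [435.6, -53.3, 404.7]
orientation: [-2.771, -1.479, -0.0]
ft_force: [0.5, -0.5, -0.6]
width: 87.7
grasp_force: 0.0
```

```bash
python3 -c "
from h import *
snap('wrist','w25')"
```

step_arm:
  targets:
    - [[0.148,-0.5,0,0,0,-1,1],[0.148,-0.5,0,0,0,-1,1],[0.148,-0.5,0,0,0,-1,1],[0.148,-0.5,0,0,0,-1,1],[0.148,-0.5,0,0,0,-1,1]]

```text
t: 4.0
ee_pos: [472.7, -177.9, 404.6]
orientation: [-2.986, -0.977, 0.0]
ft_force: [-0.3, -0.4, 0.6]
width: 87.9
grasp_force: 0.0
```

```bash
python3 -c "
from h import *
snap('wrist','w30')"
```

step_arm:
  targets:
    - [[0.148,-0.5,0,0,0,-1,1],[0.148,-0.5,0,0,0,-1,1],[0.148,-0.5,0,0,0,-1,1],[0.148,-0.5,0,0,0,-1,1],[0.148,-0.5,0,0,0,-1,1]]

```text
t: 4.68
ee_pos: [510.0, -303.5, 404.6]
orientation: [-3.11, -0.442, 0.0]
ft_force: [0.2, -0.2, 0.4]
width: 88.1
grasp_force: 0.0
```

```bash
python3 - <<'E'
from h import *
snap('wrist','w35')
print(readout.get_obs())
I=[cv2.imread(f'pics/{n}.png') for n in('w20','w25','w30','w35')]
b=cv2.resize(I[0][110:230,330:490],(400,300),interpolation=3)
c=cv2.resize(I[1][0:120,220:380],(400,300),interpolation=3)
cv2.imwrite('pics/m2.png',np.vstack([np.hstack([b,c]),np.hstack([cv2.resize(I[2],(400,300)),cv2.resize(I[3],(400,300))])]))
E
```

```text
{'t': 4.725, 'qpos': array([-5.59359171e-01,  3.79340547e-01,  1.69802791e+00, -8.72039264e-04,
        1.06205597e+00,  7.33235763e-01]), 'qvel': array([ 0.02339325, -0.02765027,  0.04699475,  0.00648775, -0.0116516 ,
       -0.06051968]), 'joint_torque': array([  3.29886697, -53.7708199 , -20.87399125,   0.54486031,
         0.93798637,  -0.17033016]), 'ee_pos': array([ 510.7503725 , -305.83391128,  404.79292035]), 'orientation': array([3.10919665e+00, 4.35974576e-01, 1.83739936e-03]), 'ft_force': array([ 0.16085635, -2.24440193, -0.01583133]), 'moment': array([-0.10209837,  0.0620927 ,  0.00143635]), 'grasp_force': 0.0, 'width': 87.88486802311083}
```

View pics/m2.png

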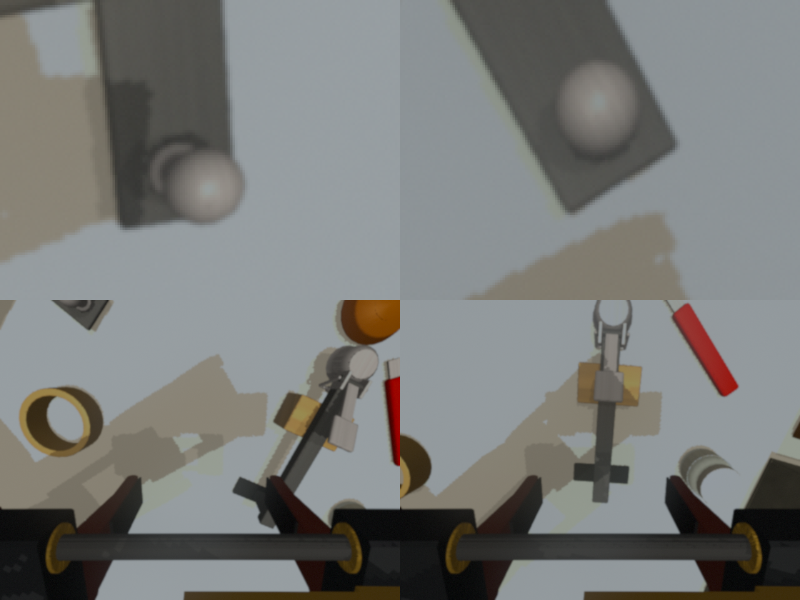

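The wrist views show the ball at about (412,184) in w20 and (299,43) in w25, and the bar nearly aligned in w35. I'll crop for the bar's points.

```bash
python3 - <<'E'
from h import *
I=[cv2.imread(f'pics/{n}.png') for n in('w30','w35')]
b=cv2.resize(I[0][50:330,320:560-0],None,fx=1.66,fy=2,interpolation=3)[:560,:398]
c=cv2.resize(I[1][0:290,200:400],None,fx=2,fy=2,interpolation=3)[:560]
cv2.imwrite('pics/m3.png',np.hstack([b,c]));print(b.shape,c.shape)
a,s,w20,w25=load('scene0'),load('side0'),load('w20'),load('w25')
for o in ([(w20,(412,184.4)),(w25,(299.2,42.8))],[(w20,(412,184.4)),(w25,(299.2,42.8)),(a,(298.4,171.4)),(s,(249.4,206.))]):
    p,e=tri(o);print(p.round(1),np.round(e,1))
q=lambda u,v:onz(w25,(220+u/2.5,v/2.5),22)
for A,B in(((52,0),(170,212)),((207,0),(276,145))):
    d=q(*A)-q(*B);print('tongue yaw',np.degrees(np.arctan2(d[1],d[0])), q(*B).round(1))
q=lambda u,v:onz(w20,(330+u/2.5,110+v/2.5),22)
for A,B in(((96,0),(121,226)),((222,0),(231,150))):
    d=q(*A)-q(*B);print('tongue yaw',np.degrees(np.arctan2(d[1],d[0])))
E
```

```text
(560, 398, 3) (560, 400, 3)
[518.3  48.8  55.2] [0.1 0.1]
[517.5  49.1  56.4] [0.6 0.9 0.4 0.7]
tongue yaw 87.04254545429558 [492.8  27.5  22. ]
tongue yaw 85.3256354512066 [539.9  24.9  22. ]
tongue yaw 86.56202733470252
tongue yaw 85.92692781385472
```

View pics/m3.png

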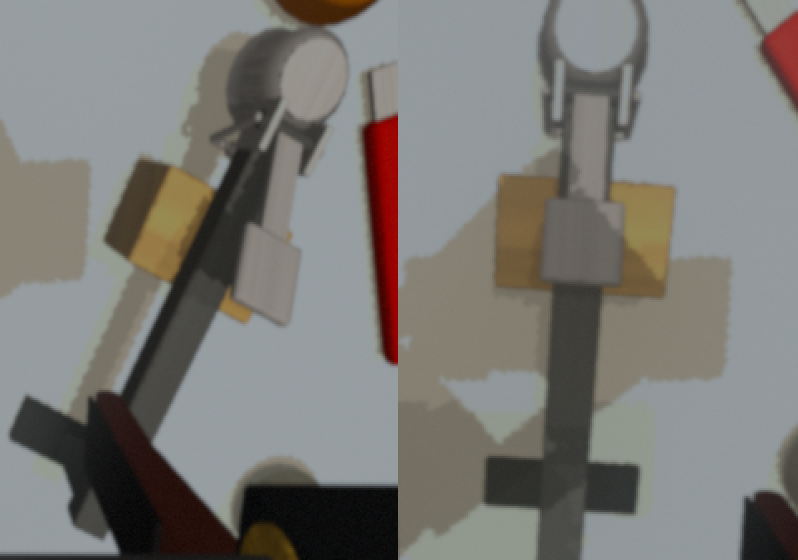

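```bash
python3 - <<'E'
from h import *
a,s,w30,w35=load('scene0'),load('side0'),load('w30'),load('w35')
o=[(w30,(509.2,87)),(w35,(299,15.5)),(a,(280.1,284.2)),(s,(363.1,261.7))]
for k in (o[:2],o): p,e=tri(k);print('cap',p.round(1),np.round(e,1))
for d,u in o: print(onz(d,u,80).round(1))
A,B=onz(w35,(289.75,145),78),onz(w35,(281.75,270),78)
C=onz(w35,(299,15.5),80);
for P in(A,C): d=P-B;print(P.round(1),B.round(1),np.degrees(np.arctan2(d[1],d[0])))
print(readout.get_obs()['ee_pos'],R.from_rotvec(readout.get_obs()['orientation']).as_matrix().round(4))
E
```

```text
cap [ 655.5 -272.7   76.7] [2.6 2.7]
cap [ 655.8 -272.4   77. ] [1.9 3.3 0.8 0.5]
[ 656.  -270.9   80. ]
[ 653.  -273.4   80. ]
[ 656.8 -272.1   80. ]
[ 654.  -275.9   80. ]
[ 555.5 -294.8   78. ] [ 439.3 -321.    78. ] 12.731328302711164
[ 653.  -273.4   80. ] [ 439.3 -321.    78. ] 12.546276685446172
[ 510.7503725  -305.83391128  404.79292035] [[ 9.614e-01  2.750e-01  1.400e-03]
 [ 2.750e-01 -9.614e-01 -1.800e-03]
 [ 9.000e-04  2.100e-03 -1.000e+00]]
```

step_arm:
  targets:
    - [[-0.02,-0.06,0,0,0,-0.97,1],[0,0,-0.5,0,0,0,1],[0,0,-0.5,0,0,0,1],[0,0,-0.5,0,0,0,1],[0,0,-0.3,0,0,0,1]]

```text
t: 5.35
ee_pos: [508.4, -305.2, 313.4]
orientation: [-3.122, -0.341, 0.002]
ft_force: [0.7, 0.1, -0.9]
width: 87.9
grasp_force: 0.0
```

```bash
python3 - <<'E'
from h import *
snap('wrist','w40');o=readout.get_obs();m=R.from_rotvec(o['orientation']).as_matrix()
print(o['ee_pos'],np.degrees(np.arctan2(m[1,0],m[0,0])),m[:,2],o['ft_force'])
E
```

```text
[ 508.04702209 -304.97367919  311.94657895] 12.47416485155615 [-0.00306397  0.00197785 -0.99999335] [-1.35871     0.31650356 -1.19196561]
```

View pics/w40.png

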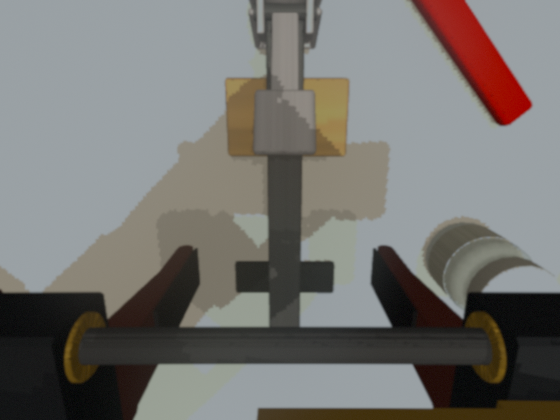

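The bar is centred between the fingers (u≈285) and upright in the image. I'll go down and grip it.

step_arm:
  targets:
    - [[0,0,-0.6,0,0,0,1],[0,0,-0.6,0,0,0,1],[0,0,-0.4,0,0,0,1],[0,0,-0.07,0,0,0,1],[0,0,0,0,0,0,1]]

```text
t: 6.02
ee_pos: [509.0, -305.7, 231.7]
orientation: [3.123, 0.341, 0.001]
ft_force: [-0.8, -0.4, 0.3]
width: 87.8
grasp_force: 0.0
```

```bash
python3 - <<'E'
from h import *
w=load('w40'); p=onz(w,(285,277),6);print(p, 'dist to socket',np.hypot(p[0]-655,p[1]+273))
p=onz(w,(285,325),78);print(p)
p=onz(w,(288,78),58);q=onz(w,(288,155),58);print(p,q,(p+q)/2)
o=readout.get_obs();print(o['ee_pos'],o['ft_force'])
E
```

```text
[ 439.32799205 -320.49329874    6.        ] dist to socket 220.83937247760153
[ 438.7354217  -320.69866483   78.        ]
[ 601.0369031  -286.57405513   58.        ] [ 553.93224047 -297.15772798   58.        ] [ 577.48457179 -291.86589156   58.        ]
[ 509.0466117  -305.70232609  231.73095635] [-0.84698767 -0.42528913  0.29037991]
```

step_arm:
  targets:
    - [[0,0,0,0,0,0,0],[0,0,0,0,0,0,0],[0,0,0,0,0,0,0],[0,0,0,0,0,0,0],[0,0,0,0,0,0,0]]

```text
t: 6.65
ee_pos: [508.7, -305.5, 231.2]
orientation: [3.123, 0.341, 0.0]
ft_force: [-0.5, 0.6, -0.4]
width: 41.2
grasp_force: 0.0
```

step_arm:
  targets:
    - [[0,0,0,0,0,0,0],[0,0,0,0,0,0,0],[0,0,0,0,0,0,0],[0,0,0,0,0,0,0],[0,0,0,0,0,0,0]]

```text
t: 7.28
ee_pos: [508.6, -305.3, 231.1]
orientation: [-3.122, -0.341, 0.001]
ft_force: [-0.6, 3.8, 2.3]
width: 21.7
grasp_force: 30.0
```

step_arm:
  targets:
    - [[0,0,0.1,0,0,0,0],[0,0,0.2,0,0,0,0],[0,0,0.2,0,0,0,0],[0,0,0.2,0,0,0,0],[0,0,0.2,0,0,0,0]]

```text
t: 7.9
ee_pos: [508.7, -305.6, 277.1]
orientation: [3.123, 0.341, 0.001]
ft_force: [-0.4, 0.3, -6.3]
width: 21.8
grasp_force: 30.0
```

step_arm:
  targets:
    - [[0,0.15,0.15,0,0,0.6,0],[0,0.2,0.15,0,0,1,0],[0,0.2,0.15,0,0,1,0],[0,0.2,0.15,0,0,1,0],[0,0.2,0,0,0,1,0]]

```text
t: 8.52
ee_pos: [508.8, -257.3, 307.1]
orientation: [3.026, 0.842, 0.001]
ft_force: [-1.1, -0.4, -6.4]
width: 22.0
grasp_force: 30.0
```

step_arm:
  targets:
    - [[0,0.2,0,0,0,1,0],[0,0.2,0,0,0,1,0],[0,0.2,0,0,0,1,0],[0,0.2,0,0,0,1,0],[0,0.2,0,0,0,1,0]]

```text
t: 9.15
ee_pos: [508.5, -207.2, 306.4]
orientation: [-2.834, -1.355, 0.0]
ft_force: [0.3, -0.1, -6.5]
width: 22.0
grasp_force: 30.0
```

step_arm:
  targets:
    - [[0,0.2,0,0,0,1,0],[0,0.2,0,0,0,1,0],[0,0.2,0,0,0,1,0],[0,0.2,0,0,0,1,0],[0,0.2,0,0,0,1,0]]

```text
t: 9.78
ee_pos: [508.5, -157.2, 306.5]
orientation: [2.556, 1.827, 0.0]
ft_force: [0.6, -0.3, -6.9]
width: 21.8
grasp_force: 30.0
```

step_arm:
  targets:
    - [[-0.012,0.25,0,0,0,1,0],[0,0.25,0,0,0,1,0],[0,0.25,0,0,0,1,0],[0,0.146,0,0,0,0.82,0],[0,0,0,0,0,0,0]]

```text
t: 10.4
ee_pos: [507.9, -112.5, 306.4]
orientation: [2.293, 2.148, 0.0]
ft_force: [0.0, 0.2, -6.4]
width: 21.9
grasp_force: 30.0
```

```bash
python3 - <<'E'
from h import *
[snap(n,n+'1') for n in('scene','side','wrist')]
o=readout.get_obs();m=R.from_rotvec(o['orientation']).as_matrix();print(o['ee_pos'],np.degrees(np.arctan2(m[1,0],m[0,0])),o['ft_force'],o['moment'],o['qpos'])
f=lambda n,u,v,w,h:cv2.resize(cv2.imread(f'pics/{n}1.png')[v:v+h,u:u+w],(400,300),interpolation=3)
cv2.imwrite('pics/m4.png',np.vstack([np.hstack([f('scene',220,120,133,100),f('side',200,160,133,100)]),np.hstack([f('wrist',180,0,200,150),f('wrist',0,0,560,420)])]))
E
```

```text
[ 508.08757409 -113.2570492   306.35116865] 86.127653981897 [-0.21601359 -0.68895075 -6.92255446] [-0.17631975  0.06068976 -0.01869451] [-2.42167001e-01  4.14842147e-01  1.92782151e+00 -1.02142691e-04
  7.98638081e-01 -1.74510578e-01]
```

View pics/m4.png

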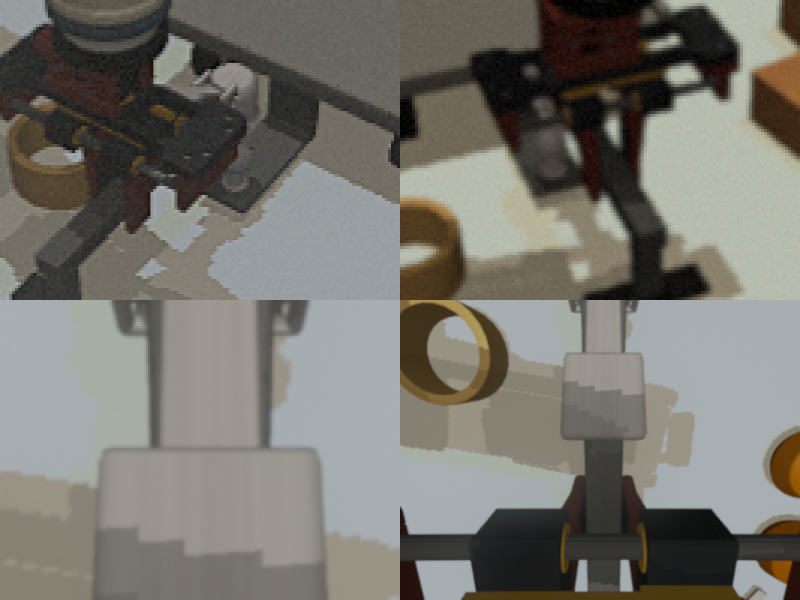

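The cap hovers near the ball (scene crop about (232,78)), the bar looks level, and it still has about 12 mm to go in y. I'll check against the calibration.

```bash
python3 - <<'E'
from h import *
a,s=load('scene1'),load('side1')
y=np.radians(86.15);c=np.array([np.cos(y),np.sin(y),0]);g=np.array([508.1,-113.2,0])
P=np.array([g+c*150+[0,0,155.3],g-c*87+[0,0,153.3]])
print(proj(a,P),'meas cap',220+232/3.0075,120+78/3,'tail',220+52/3,120+253/3)
print(proj(s,P),'tail meas',200+(645-400)/3.0075,160+205/3)
print(onz(a,(220+232/3.0075,120+78/3),155.3))
E
```

```text
[[297.50432225 144.97986407]
 [235.03862696 206.76939523]] meas cap 297.14048212801333 146.0 tail 237.33333333333334 204.33333333333331
[[249.57792293 177.32287324]
 [284.97177276 236.47068705]] tail meas 281.46300914380714 228.33333333333331
[519.27336631  32.74898225 155.3       ]
```

step_arm:
  targets:
    - [[0,0.125,-0.1,0,0,0,0],[0,0.125,-0.1,0,0,0,0],[0,0,-0.1,0,0,0,0],[0,0,-0.1,0,0,0,0],[0,0,0,0,0,0,0]]

```text
t: 11.18
ee_pos: [508.0, -100.7, 285.6]
orientation: [-2.294, -2.145, 0.001]
ft_force: [0.2, -0.3, -6.3]
width: 21.8
grasp_force: 30.0
```

step_arm:
  targets:
    - [[0,0,-0.1,0,0,0,0],[0,0,-0.1,0,0,0,0],[0,0,-0.1,0,0,0,0],[0,0,-0.1,0,0,0,0],[0,0,0,0,0,0,0]]

```text
t: 11.8
ee_pos: [507.9, -100.7, 265.7]
orientation: [-2.294, -2.145, 0.001]
ft_force: [0.1, -0.5, -6.1]
width: 21.8
grasp_force: 30.0
```

step_arm:
  targets:
    - [[0,0,-0.05,0,0,0,0],[0,0,-0.05,0,0,0,0],[0,0,-0.05,0,0,0,0],[0,0,-0.05,0,0,0,0],[0,0,0,0,0,0,0]]

```text
t: 12.42
ee_pos: [508.0, -100.7, 255.9]
orientation: [-2.295, -2.145, 0.0]
ft_force: [-0.1, -0.5, -7.6]
width: 21.8
grasp_force: 30.0
```

```bash
python3 -c "
from h import *
o=readout.get_obs();print(o['ee_pos'],o['ft_force'],o['moment'])
[snap(n,n+'2') for n in('scene','side')]
f=lambda n,u,v,w,h:cv2.resize(cv2.imread(f'pics/{n}2.png')[v:v+h,u:u+w],(400,300),interpolation=3)
cv2.imwrite('pics/m5.png',np.hstack([f('scene',250,130,80,60),f('side',220,170,80,60)]))"
```

```text
[ 508.00877209 -100.68166124  255.94583968] [-0.12424347 -0.53772862 -7.55916252] [-0.14514493  0.11255693 -0.01715794]
```

View pics/m5.png

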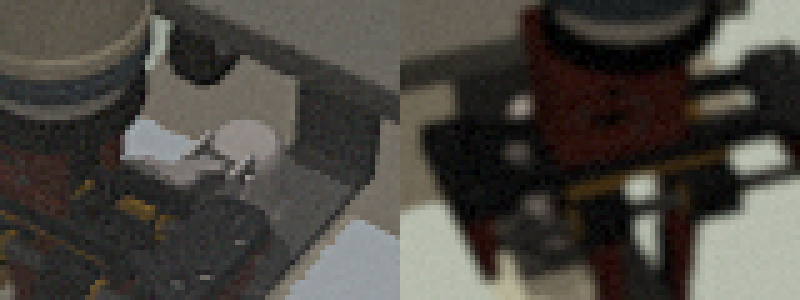

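The cap (scene about (299,159)) hides the ball and the forces show nothing pushing back. I'll go on down gently.

step_arm:
  targets:
    - [[0,0,-0.04,0,0,0,0],[0,0,-0.04,0,0,0,0],[0,0,-0.04,0,0,0,0],[0,0,-0.04,0,0,0,0],[0,0,0,0,0,0,0]]

```text
t: 13.15
ee_pos: [508.0, -100.7, 248.0]
orientation: [-2.295, -2.145, 0.0]
ft_force: [0.9, 0.5, -6.5]
width: 21.8
grasp_force: 30.0
```

```bash
python3 -c "
from h import *
a=load('scene2');p=onz(a,(299.4,158.6),105);print(p,proj(a,[[518,49,104.7],[518,49,100]]))
o=readout.get_obs();print(o['ft_force'],o['moment'])"
```

```text
[520.60960435  45.21092011 105.        ] [[299.23462438 157.45413363]
 [299.16758462 158.82248937]]
[ 0.94830175  0.45025009 -6.45099309] [-0.19465951  0.02820453 -0.04737698]
```

step_arm:
  targets:
    - [[0,0,-0.03,0,0,0,0],[0,0,-0.03,0,0,0,0],[0,0,-0.03,0,0,0,0],[0,0,0,0,0,0,0],[0,0,0,0,0,0,0]]

```text
t: 13.78
ee_pos: [508.1, -100.7, 243.7]
orientation: [2.295, 2.146, 0.0]
ft_force: [0.4, -0.7, -6.8]
width: 21.7
grasp_force: 30.0
```

step_arm:
  targets:
    - [[0,0,-0.03,0,0,0,0],[0,0,-0.03,0,0,0,0],[0,0,0,0,0,0,0],[0,0,0,0,0,0,0],[0,0,0,0,0,0,0]]

```text
t: 14.4
ee_pos: [508.1, -100.7, 240.7]
orientation: [2.295, 2.145, 0.0]
ft_force: [0.1, 0.2, -7.1]
width: 21.5
grasp_force: 30.0
```

step_arm:
  targets:
    - [[0,0,-0.03,0,0,0,0],[0,0,-0.03,0,0,0,0],[0,0,0,0,0,0,0],[0,0,0,0,0,0,0],[0,0,0,0,0,0,0]]

```text
t: 15.02
ee_pos: [508.1, -100.6, 237.7]
orientation: [-2.295, -2.145, -0.0]
ft_force: [-0.2, 2.5, -4.8]
width: 22.0
grasp_force: 30.0
```

step_arm:
  targets:
    - [[0,0,-0.03,0,0,0,0],[0,0,-0.03,0,0,0,0],[0,0,0,0,0,0,0],[0,0,0,0,0,0,0],[0,0,0,0,0,0,0]]

```text
t: 15.65
ee_pos: [508.1, -100.7, 234.7]
orientation: [-2.295, -2.146, -0.0]
ft_force: [0.9, 2.6, -4.3]
width: 21.8
grasp_force: 30.0
```

step_arm:
  targets:
    - [[0,0,-0.02,0,0,0,0],[0,0,-0.02,0,0,0,0],[0,0,0,0,0,0,0],[0,0,0,0,0,0,0],[0,0,0,0,0,0,0]]

```text
t: 16.27
ee_pos: [508.2, -100.4, 233.0]
orientation: [-2.295, -2.145, -0.0]
ft_force: [-0.6, 5.0, 0.3]
width: 21.9
grasp_force: 30.0
```

```bash
python3 -c "
from h import *
o=readout.get_obs();print(o['ft_force'],o['moment'])"
```

```text
[-0.59726214  4.95338622  0.3045339 ] [ 0.85516449  0.14875468 -0.02787379]
```

step_arm:
  targets:
    - [[0,0,-0.02,0,0,0,0],[0,0,-0.02,0,0,0,0],[0,0,0,0,0,0,0],[0,0,0,0,0,0,0],[0,0,0,0,0,0,0]]

```text
t: 16.9
ee_pos: [508.2, -100.1, 232.4]
orientation: [-2.295, -2.146, -0.001]
ft_force: [-5.0, 9.1, 18.7]
width: 21.9
grasp_force: 30.0
```

```bash
python3 -c "
from h import *
o=readout.get_obs();print(o['ft_force'],o['moment'])"
```

```text
[-4.95754441  9.10079437 18.65804602] [ 1.06059589  0.98024794 -0.07145752]
```

Both the socket and the foot now bear. I'll ease off, release, and look.

step_arm:
  targets:
    - [[0,0,0.03,0,0,0,0],[0,0,0,0,0,0,0.6],[0,0,0,0,0,0,0.6],[0,0,0,0,0,0,0.6],[0,0,0,0,0,0,0.6]]

```text
t: 17.52
ee_pos: [508.2, -100.8, 232.2]
orientation: [2.295, 2.145, 0.0]
ft_force: [-0.4, -0.6, 0.2]
width: 52.4
grasp_force: 0.0
```

step_arm:
  targets:
    - [[0,0,0.2,0,0,0,0.6],[0,0,0.5,0,0,0,0.6],[0,0,0.5,0,0,0,0.4],[0,0,0.5,0,0,0,0],[0,0,0.5,0,0,0,0]]

```text
t: 18.15
ee_pos: [508.0, -100.7, 343.7]
orientation: [2.294, 2.145, 0.0]
ft_force: [0.3, 0.7, 0.4]
width: 26.3
grasp_force: 0.0
```

step_arm:
  targets:
    - [[0,-0.5,0.1,0,0,0,0],[0,-0.5,0,0,0,0,0],[0,0,0,0,0,0,0],[0,0,0,0,0,0,0],[0,0,0,0,0,0,0]]

```text
t: 18.77
ee_pos: [508.0, -150.0, 347.2]
orientation: [-2.294, -2.146, 0.0]
ft_force: [1.0, 0.4, -0.1]
width: 0.4
grasp_force: 0.0
```

```bash
python3 -c "
from h import *
o=readout.get_obs();m=R.from_rotvec(o['orientation']).as_matrix();print(o['ee_pos'],np.degrees(np.arctan2(m[1,0],m[0,0])),o['ft_force'],o['width'])
[snap(n,n+'3') for n in('scene','side','wrist')]
f=lambda n,u,v,w,h:cv2.resize(cv2.imread(f'pics/{n}3.png')[v:v+h,u:u+w],(400,300),interpolation=3)
cv2.imwrite('pics/m6.png',np.vstack([np.hstack([f('scene',250,130,80,60),f('side',210,170,80,60)]),np.hstack([f('scene',200,130,133,100),f('wrist',150,0,267,200)])]))"
```

```text
[ 508.01420397 -150.02543737  347.15438886] 86.18693083790349 [ 1.02202984  0.42119897 -0.14781664] 0.37608770819578624
```

View pics/m6.png

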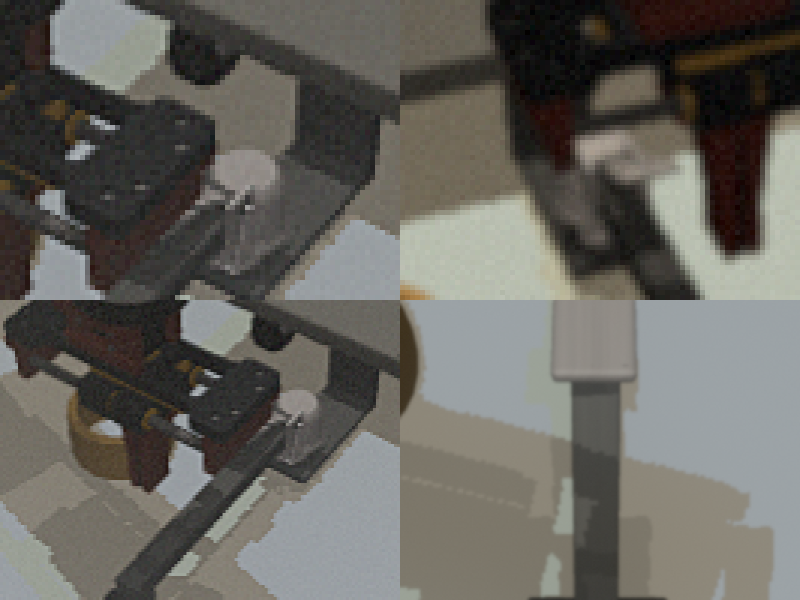

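The cap now sits low over the ball (scene about (299,164)), with the bar standing on its foot. I'll check numerically whether the fingers are closed and where the cap and bar lie.

```bash
python3 - <<'E'
from h import *
for n in('wrist0','wrist1','wrist3'):
    im=load(n)['pixels'].astype(int); red=(im[...,0]>1.6*im[...,1])&(im[...,0]>25)&(im[...,0]>1.5*im[...,2])
    for v in(255,270,290): 
        c=np.where(red[v,80:480])[0]+80; print(n,v,c.min() if len(c) else None,c.max() if len(c) else None,len(c), np.split(c,np.where(np.diff(c)>8)[0]+1)[0][[0,-1]] if len(c) else '')
a=load('scene3')
m=R.from_rotvec(readout.get_obs()['orientation']).as_matrix();t=readout.get_obs()['ee_pos']
for y in(0,-25,25,-50,50): print(y,proj(a,t+m@[0,y,182]),proj(load('side3'),t+m@[0,y,182]))
print('cap', 250+245/5,130+170/5, onz(a,(299,164),88), [proj(a,[518,49,z]).round(1).tolist() for z in(76,88,93)])
E
```

```text
wrist0 255 None None 0 
wrist0 270 394 407 13 [394 407]
wrist0 290 405 428 24 [405 428]
wrist1 255 None None 0 
wrist1 270 None None 0 
wrist1 290 320 324 3 [320 324]
wrist3 255 None None 0 
wrist3 270 None None 0 
wrist3 290 None None 0 
0 [[250.34937603 189.0458089 ]] [[277.20065708 217.47336048]]
-25 [[241.25945242 184.1763971 ]] [[266.10335821 220.32869746]]
25 [[259.66244305 194.03583601]] [[288.09978129 214.67031979]]
-50 [[232.38832193 179.4252004 ]] [[254.80915439 223.23608158]]
50 [[269.20287042 199.14881197]] [[298.79998505 211.91969408]]
cap 299.0 164.0 [521.17293239  43.40074436  88.        ] [[[298.8, 165.7]], [[299.0, 162.3]], [[299.1, 160.8]]]
```

Fingers confirmed closed. I'll move over the cap and approach it.

step_arm:
  targets:
    - [[0.05,0.8,0,0,0,0,0],[0.05,0.8,0,0,0,0,0],[0.05,0.8,0,0,0,0,0],[0.05,0.8,0,0,0,0,0],[0,0.79,0,0,0,0,0]]

```text
t: 19.55
ee_pos: [518.1, 50.4, 347.2]
orientation: [2.294, 2.146, 0.0]
ft_force: [0.7, -0.2, -1.3]
width: 0.4
grasp_force: 0.0
```

step_arm:
  targets:
    - [[0,0,-0.4,0,0,0,0],[0,0,-0.5,0,0,0,0],[0,0,-0.3,0,0,0,0],[0,0,-0.15,0,0,0,0],[0,0,0,0,0,0,0]]

```text
t: 20.18
ee_pos: [518.1, 48.7, 279.5]
orientation: [-2.295, -2.145, 0.001]
ft_force: [0.4, 0.2, -0.2]
width: 0.5
grasp_force: 0.0
```

```bash
python3 -c "
from h import *
o=readout.get_obs();print(o['ee_pos'],o['ft_force'],o['moment'])
snap('wrist','w4')"
```

```text
[518.14451419  48.68803654 279.47149272] [ 0.43584628  0.1527673  -0.2434319 ] [-0.04922029  0.05954868  0.03681607]
```

step_arm:
  targets:
    - [[0,0,-0.02,0,0,0,0],[0,0,-0.02,0,0,0,0],[0,0,-0.02,0,0,0,0],[0,0,-0.02,0,0,0,0],[0,0,0,0,0,0,0]]

```text
t: 20.85
ee_pos: [518.1, 48.8, 275.6]
orientation: [-2.295, -2.145, 0.0]
ft_force: [0.1, -0.4, 0.5]
width: 0.5
grasp_force: 0.0
```

step_arm:
  targets:
    - [[0,0,-0.01,0,0,0,0],[0,0,-0.01,0,0,0,0],[0,0,-0.01,0,0,0,0],[0,0,-0.01,0,0,0,0],[0,0,-0.01,0,0,0,0]]

```text
t: 21.48
ee_pos: [518.1, 48.8, 273.1]
orientation: [2.295, 2.146, -0.0]
ft_force: [0.0, -0.5, -0.2]
width: 0.5
grasp_force: 0.0
```

step_arm:
  targets:
    - [[0,0,-0.01,0,0,0,0],[0,0,-0.01,0,0,0,0],[0,0,-0.01,0,0,0,0],[0,0,-0.01,0,0,0,0],[0,0,-0.01,0,0,0,0]]

```text
t: 22.1
ee_pos: [518.1, 48.8, 270.6]
orientation: [-2.295, -2.146, 0.0]
ft_force: [-0.4, -0.2, 0.3]
width: 0.6
grasp_force: 0.0
```

step_arm:
  targets:
    - [[0,0,-0.01,0,0,0,0],[0,0,-0.01,0,0,0,0],[0,0,-0.01,0,0,0,0],[0,0,-0.01,0,0,0,0],[0,0,-0.01,0,0,0,0]]

```text
t: 22.72
ee_pos: [518.1, 48.8, 268.1]
orientation: [-2.295, -2.146, 0.0]
ft_force: [0.2, 0.6, 0.4]
width: 0.5
grasp_force: 0.0
```

step_arm:
  targets:
    - [[0,0,-0.01,0,0,0,0],[0,0,-0.01,0,0,0,0],[0,0,-0.01,0,0,0,0],[0,0,-0.01,0,0,0,0],[0,0,-0.01,0,0,0,0]]

```text
t: 23.35
ee_pos: [518.2, 48.9, 265.9]
orientation: [2.295, 2.145, 0.001]
ft_force: [-1.8, 0.8, 5.0]
width: 0.8
grasp_force: 2.5
```

step_arm:
  targets:
    - [[0,0,-0.01,0,0,0,0],[0,0,-0.01,0,0,0,0],[0,0,-0.01,0,0,0,0],[0,0,0,0,0,0,0],[0,0,0,0,0,0,0]]

```text
t: 23.98
ee_pos: [518.3, 49.0, 264.4]
orientation: [2.295, 2.145, 0.001]
ft_force: [-0.4, 3.5, 4.7]
width: 0.5
grasp_force: 2.2
```

step_arm:
  targets:
    - [[0,0,-0.01,0,0,0,0],[0,0,-0.01,0,0,0,0],[0,0,-0.01,0,0,0,0],[0,0,0,0,0,0,0],[0,0,0,0,0,0,0]]

```text
t: 24.6
ee_pos: [518.2, 48.7, 262.6]
orientation: [2.295, 2.145, 0.0]
ft_force: [0.8, 2.8, 2.6]
width: 0.6
grasp_force: 1.6
```

step_arm:
  targets:
    - [[0,0,-0.01,0,0,0,0],[0,0,-0.01,0,0,0,0],[0,0,-0.01,0,0,0,0],[0,0,-0.01,0,0,0,0],[0,0,0,0,0,0,0]]

```text
t: 25.22
ee_pos: [518.1, 48.8, 260.7]
orientation: [2.295, 2.145, 0.0]
ft_force: [-0.3, 3.3, 3.6]
width: 0.5
grasp_force: 1.9
```

step_arm:
  targets:
    - [[0,0,-0.01,0,0,0,0],[0,0,-0.01,0,0,0,0],[0,0,-0.01,0,0,0,0],[0,0,-0.01,0,0,0,0],[0,0,0,0,0,0,0]]

```text
t: 25.85
ee_pos: [518.1, 48.8, 258.6]
orientation: [2.295, 2.146, -0.0]
ft_force: [0.5, 3.4, 2.8]
width: 0.4
grasp_force: 1.7
```

step_arm:
  targets:
    - [[0,0,-0.01,0,0,0,0],[0,0,-0.01,0,0,0,0],[0,0,-0.01,0,0,0,0],[0,0,0,0,0,0,0],[0,0,0,0,0,0,0]]

```text
t: 26.48
ee_pos: [518.1, 48.8, 257.1]
orientation: [-2.295, -2.145, 0.0]
ft_force: [0.7, 3.2, 4.0]
width: 0.6
grasp_force: 2.3
```

step_arm:
  targets:
    - [[0,0,-0.01,0,0,0,0],[0,0,-0.01,0,0,0,0],[0,0,-0.01,0,0,0,0],[0,0,0,0,0,0,0],[0,0,0,0,0,0,0]]

```text
t: 27.1
ee_pos: [518.1, 48.8, 256.7]
orientation: [2.295, 2.145, 0.0]
ft_force: [-4.0, 3.4, 16.3]
width: 0.1
grasp_force: 8.7
```

step_arm:
  targets:
    - [[0,0,-0.008,0,0,0,0],[0,0,0,0,0,0,0],[0,0,0,0,0,0,0],[0,0,0,0,0,0,0],[0,0,0,0,0,0,0]]

```text
t: 27.72
ee_pos: [518.1, 48.8, 256.6]
orientation: [2.295, 2.145, 0.0]
ft_force: [-4.3, 3.1, 20.8]
width: 0.8
grasp_force: 10.7
```

step_arm:
  targets:
    - [[0,0,0.1,0,0,0,0],[0,0,0.5,0,0,0,0],[0,0,0.6,0,0,0,0],[0,-0.8,0,0,0,0,0],[0,-0.8,0,0,0,0,0]]

```text
t: 28.35
ee_pos: [517.7, -32.0, 315.2]
orientation: [2.293, 2.147, -0.001]
ft_force: [-0.1, 0.3, -0.3]
width: 0.6
grasp_force: 0.0
```

step_arm:
  targets:
    - [[0,-0.8,0,0,0,0,0],[0,-0.8,0,0,0,0,0],[0,-0.6,0,0,0,0,0],[0,0,0,0,0,0,0],[0,0,0,0,0,0,0]]

```text
t: 28.98
ee_pos: [517.7, -140.8, 314.8]
orientation: [-2.294, -2.144, 0.001]
ft_force: [-0.8, 0.5, -0.0]
width: 0.5
grasp_force: 0.0
```

```bash
python3 - <<'E'
from h import *
o=readout.get_obs();print(o['ee_pos'],o['ft_force'],o['moment'])
d=snap('wrist','w5'); g=cv2.cvtColor(np.asarray(d['pixels'],np.uint8),cv2.COLOR_RGB2GRAY).astype(float); g=cv2.GaussianBlur(g,(5,5),0)
for v in range(5,240,15):
    r=np.diff(g[v,200:370]); print(v,[(int(200+k),int(r[k])) for k in np.argsort(-abs(r))[:8]])
for n,p in dict(cap=[518,49,74.6],pad=[513,-31,115]).items(): print(n,proj(d,p))
E
```

```text
[ 517.67555482 -140.81645242  314.77642997] [-0.76235423  0.46278877 -0.00285   ] [-0.11083313  0.03338549  0.02270733]
5 [(292, 10), (291, 10), (228, -9), (227, -8), (293, 6), (290, 5), (229, -5), (226, -4)]
20 [(291, 10), (292, 10), (227, -9), (226, -7), (228, -6), (293, 6), (290, 5), (288, -4)]
35 [(292, 10), (291, 10), (226, -9), (225, -7), (227, -6), (293, 6), (288, -4), (290, 4)]
50 [(225, -9), (224, -7), (299, 6), (226, -6), (292, 5), (300, 5), (288, -5), (289, -4)]
65 [(246, -23), (247, -21), (283, 18), (245, -17), (284, 14), (282, 14), (248, -12), (244, -8)]
80 [(246, -20), (247, -20), (283, 15), (284, 13), (245, -12), (248, -11), (282, 10), (285, 7)]
95 [(283, 15), (284, 13), (247, -13), (246, -12), (282, 10), (248, -8), (245, -7), (285, 7)]
110 [(283, 19), (282, 15), (284, 15), (247, -14), (248, -12), (246, -11), (285, 7), (281, 7)]
125 [(283, 19), (282, 15), (284, 15), (248, -14), (247, -14), (249, -9), (246, -8), (285, 7)]
140 [(283, 19), (284, 15), (282, 14), (248, -11), (247, -11), (285, 7), (249, -7), (246, -7)]
155 [(283, 18), (284, 14), (282, 14), (248, -11), (249, -10), (247, -7), (285, 7), (281, 6)]
170 [(283, 18), (282, 15), (284, 14), (248, -12), (249, -12), (247, -7), (285, 7), (281, 7)]
185 [(283, 21), (282, 18), (284, 16), (249, -16), (250, -14), (248, -12), (281, 9), (251, -8)]
200 [(250, -27), (249, -22), (283, 20), (251, -20), (282, 17), (284, 15), (246, 9), (281, 9)]
215 [(283, 17), (250, -16), (282, 14), (249, -13), (284, 13), (251, -12), (248, -7), (281, 7)]
230 [(322, 24), (220, -21), (321, 21), (221, -18), (323, 17), (219, -16), (320, 12), (222, -10)]
cap [[ 262.27581497 -123.9119517 ]]
pad [[260.75633348  34.97550254]]
```

```bash
python3 - <<'E'
from h import *
d=load('w5')
P=onz(d,(265.5,65),74),onz(d,(267,215),77);print(P); v=P[0]-P[1];y=np.arctan2(v[1],v[0]);print(np.degrees(y))
print('pad rear mid',onz(d,(258.9,54),122), 'pad mid',onz(d,(259.5,20),115))
print('x=-80 via ball:',np.array([518,49])-80*np.array([np.cos(y),np.sin(y)]))
E
```

```text
(array([512.2307307 , -39.18975056,  74.        ]), array([ 505.86482885, -129.89862453,   77.        ]))
85.98559373627236
pad rear mid [511.85006563 -40.04251111 122.        ] pad mid [512.96465029 -24.76747884 115.        ]
x=-80 via ball: [512.39941634 -30.80371835]
```

step_arm:
  targets:
    - [[-0.106,0.8,0,0,0,0,0],[0,0.8,0,0,0,0,0],[0,0.596,0,0,0,0,0],[0,0,-0.05,0,0,0,0],[0,0,-0.05,0,0,0,0]]

```text
t: 29.65
ee_pos: [512.7, -31.1, 310.1]
orientation: [2.293, 2.147, -0.0]
ft_force: [-0.0, -0.0, 0.7]
width: 0.6
grasp_force: 0.0
```

step_arm:
  targets:
    - [[0,0,-0.02,0,0,0,0],[0,0,-0.02,0,0,0,0],[0,0,-0.02,0,0,0,0],[0,0,-0.02,0,0,0,0],[0,0,-0.02,0,0,0,0]]

```text
t: 30.28
ee_pos: [512.9, -32.3, 305.7]
orientation: [2.294, 2.145, -0.001]
ft_force: [-2.4, -6.3, 6.8]
width: 0.4
grasp_force: 3.5
```

step_arm:
  targets:
    - [[0,0,-0.012,0,0,0,0],[0,0,-0.012,0,0,0,0],[0,0,-0.012,0,0,0,0],[0,0,-0.012,0,0,0,0],[0,0,-0.012,0,0,0,0]]

```text
t: 30.9
ee_pos: [513.0, -31.4, 302.3]
orientation: [2.295, 2.145, 0.001]
ft_force: [0.6, -1.2, 3.5]
width: 0.3
grasp_force: 1.2
```

step_arm:
  targets:
    - [[0,0,-0.015,0,0,0,0],[0,0,-0.015,0,0,0,0],[0,0,-0.015,0,0,0,0],[0,0,-0.015,0,0,0,0],[0,0,-0.015,0,0,0,0]]

```text
t: 31.52
ee_pos: [512.7, -31.4, 298.4]
orientation: [-2.295, -2.145, 0.0]
ft_force: [0.5, -1.5, 3.5]
width: 0.6
grasp_force: 1.3
```

step_arm:
  targets:
    - [[0,0,-0.015,0,0,0,0],[0,0,-0.015,0,0,0,0],[0,0,-0.015,0,0,0,0],[0,0,-0.015,0,0,0,0],[0,0,-0.015,0,0,0,0]]

```text
t: 32.15
ee_pos: [512.8, -31.4, 294.7]
orientation: [-2.295, -2.146, 0.0]
ft_force: [0.4, -1.6, 2.8]
width: 0.5
grasp_force: 1.3
```

step_arm:
  targets:
    - [[0,0,-0.015,0,0,0,0],[0,0,-0.015,0,0,0,0],[0,0,-0.015,0,0,0,0],[0,0,-0.015,0,0,0,0],[0,0,-0.015,0,0,0,0]]

```text
t: 32.78
ee_pos: [512.8, -31.4, 291.0]
orientation: [2.295, 2.146, 0.0]
ft_force: [0.5, -1.8, 2.5]
width: 0.3
grasp_force: 1.3
```

step_arm:
  targets:
    - [[0,0,-0.015,0,0,0,0],[0,0,-0.015,0,0,0,0],[0,0,-0.015,0,0,0,0],[0,0,-0.015,0,0,0,0],[0,0,-0.015,0,0,0,0]]

```text
t: 33.4
ee_pos: [512.8, -31.4, 287.2]
orientation: [2.295, 2.145, 0.0]
ft_force: [-0.4, -1.0, 3.2]
width: 0.3
grasp_force: 1.4
```

step_arm:
  targets:
    - [[0,0,-0.015,0,0,0,0],[0,0,-0.015,0,0,0,0],[0,0,-0.015,0,0,0,0],[0,0,-0.015,0,0,0,0],[0,0,-0.015,0,0,0,0]]

```text
t: 34.02
ee_pos: [512.8, -31.4, 283.5]
orientation: [2.295, 2.146, 0.0]
ft_force: [1.0, -1.9, 3.5]
width: 0.8
grasp_force: 1.4
```

step_arm:
  targets:
    - [[0,0,-0.015,0,0,0,0],[0,0,-0.015,0,0,0,0],[0,0,-0.015,0,0,0,0],[0,0,-0.015,0,0,0,0],[0,0,-0.015,0,0,0,0]]

```text
t: 34.65
ee_pos: [512.8, -31.4, 279.7]
orientation: [2.295, 2.146, -0.0]
ft_force: [0.5, -1.3, 2.9]
width: -0.1
grasp_force: 1.4
```

step_arm:
  targets:
    - [[0,0,-0.015,0,0,0,0],[0,0,-0.015,0,0,0,0],[0,0,-0.015,0,0,0,0],[0,0,-0.015,0,0,0,0],[0,0,-0.015,0,0,0,0]]

```text
t: 35.28
ee_pos: [512.8, -31.4, 276.0]
orientation: [-2.295, -2.146, 0.0]
ft_force: [-0.1, -1.8, 4.3]
width: 0.4
grasp_force: 1.4
```

step_arm:
  targets:
    - [[0,0,-0.015,0,0,0,0],[0,0,-0.015,0,0,0,0],[0,0,-0.015,0,0,0,0],[0,0,0,0,0,0,0],[0,0,0,0,0,0,0]]

```text
t: 35.9
ee_pos: [512.8, -31.3, 273.7]
orientation: [-2.295, -2.145, -0.0]
ft_force: [-0.1, -1.4, 1.5]
width: 0.4
grasp_force: 0.9
```

step_arm:
  targets:
    - [[0,0,-0.012,0,0,0,0],[0,0,-0.012,0,0,0,0],[0,0,-0.012,0,0,0,0],[0,0,-0.012,0,0,0,0],[0,0,0,0,0,0,0]]

```text
t: 36.52
ee_pos: [512.8, -31.4, 271.3]
orientation: [-2.295, -2.145, 0.0]
ft_force: [0.5, -1.2, 2.5]
width: 0.6
grasp_force: 1.1
```

step_arm:
  targets:
    - [[0,0,-0.01,0,0,0,0],[0,0,-0.01,0,0,0,0],[0,0,-0.01,0,0,0,0],[0,0,0,0,0,0,0],[0,0,0,0,0,0,0]]

```text
t: 37.15
ee_pos: [512.8, -31.4, 269.8]
orientation: [-2.295, -2.145, -0.0]
ft_force: [0.7, -2.1, 2.3]
width: 0.4
grasp_force: 1.1
```

step_arm:
  targets:
    - [[0,0,-0.01,0,0,0,0],[0,0,-0.01,0,0,0,0],[0,0,-0.01,0,0,0,0],[0,0,0,0,0,0,0],[0,0,0,0,0,0,0]]

```text
t: 37.78
ee_pos: [512.8, -31.4, 268.3]
orientation: [-2.295, -2.145, -0.0]
ft_force: [-0.4, -1.7, 3.0]
width: 0.3
grasp_force: 1.1
```

step_arm:
  targets:
    - [[0,0,-0.01,0,0,0,0],[0,0,-0.01,0,0,0,0],[0,0,0,0,0,0,0],[0,0,0,0,0,0,0],[0,0,0,0,0,0,0]]

```text
t: 38.4
ee_pos: [512.8, -31.4, 267.3]
orientation: [-2.295, -2.145, -0.0]
ft_force: [0.4, -1.5, 1.7]
width: 0.6
grasp_force: 1.1
```

step_arm:
  targets:
    - [[0,0,-0.01,0,0,0,0],[0,0,-0.01,0,0,0,0],[0,0,-0.01,0,0,0,0],[0,0,0,0,0,0,0],[0,0,0,0,0,0,0]]

```text
t: 39.02
ee_pos: [512.9, -31.4, 266.7]
orientation: [2.295, 2.145, 0.0]
ft_force: [-3.0, -2.4, 11.9]
width: 0.4
grasp_force: 6.1
```

It stops hard where the fully-down lever should be. I'll press once more to confirm, then retreat.

step_arm:
  targets:
    - [[0,0,-0.01,0,0,0,0],[0,0,-0.005,0,0,0,0],[0,0,0,0,0,0,0],[0,0,0,0,0,0,0],[0,0,0,0,0,0,0]]

```text
t: 39.65
ee_pos: [512.9, -31.4, 266.4]
orientation: [2.294, 2.145, 0.0]
ft_force: [-4.7, -2.4, 19.1]
width: 0.8
grasp_force: 9.3
```

step_arm:
  targets:
    - [[0,0,0.05,0,0,0,0],[0,0,0.4,0,0,0,0],[0,0,0.8,0,0,0,0],[0,-0.8,0.8,0,0,0,0],[0,-0.8,0.4,0,0,0,0]]

```text
t: 40.28
ee_pos: [513.1, -111.8, 389.5]
orientation: [2.292, 2.146, 0.003]
ft_force: [1.3, -1.0, -0.5]
width: 0.5
grasp_force: 0.0
```

step_arm:
  targets:
    - [[0,-0.6,0,0,0,0,0],[0,0,0,0,0,0,0],[0,0,0,0,0,0,0],[0,0,0,0,0,0,0],[0,0,0,0,0,0,0]]

```text
t: 40.9
ee_pos: [512.8, -140.6, 387.4]
orientation: [-2.293, -2.146, 0.0]
ft_force: [0.5, 0.3, 0.8]
width: 0.6
grasp_force: 0.0
```

```bash
python3 - <<'E'
from h import *
print(readout.get_obs()['ee_pos'],readout.get_obs()['ft_force'])
d=snap('wrist','w6');snap('scene','scene6')
g=cv2.GaussianBlur(cv2.cvtColor(np.asarray(d['pixels'],np.uint8),cv2.COLOR_RGB2GRAY),(3,3),0)
y=np.radians(86);c=np.array([np.cos(y),np.sin(y),0]);b=np.array([518,49,0])
pts={f'x{x}':b+c*x+[0,0,z] for x,z in((0,74.6),(8,74.6),(-86,84.5),(-103,85),(-110,76),(-160,77))}
for n,p in pts.items(): print(n,proj(d,p).round(1))
u=int(proj(d,pts['x-86'])[0,0]); print('column profile',[(v,int(g[v,u])) for v in range(0,220,6)])
# pin: look for a gold pixel near cap in scene
a=load('scene6');P=a['pixels'].astype(int)
print(proj(a,pts['x0']),proj(a,pts['x8']))
U,V=proj(a,pts['x8'])[0].astype(int)
for v in range(V-9,V+4): print(v,[tuple(P[v,x]-P[v,x].mean().astype(int)) [0]-tuple(P[v,x]-P[v,x].mean().astype(int))[2] for x in range(U-6,U+7)],P[v,U-6:U+7].mean(1).astype(int))
E
```

```text
[ 512.83840308 -140.58730854  387.35691262] [0.49791646 0.27336468 0.76053084]
x0 [[275.8 -57.7]]
x8 [[275.7 -71.2]]
x-86 [[275.8  71.6]]
x-103 [[275.8  95.4]]
x-110 [[276.2 105.1]]
x-160 [[276.3 167.6]]
column profile [(0, 157), (6, 157), (12, 157), (18, 157), (24, 157), (30, 157), (36, 157), (42, 157), (48, 157), (54, 146), (60, 158), (66, 157), (72, 157), (78, 157), (84, 157), (90, 157), (96, 152), (102, 71), (108, 70), (114, 69), (120, 68), (126, 70), (132, 86), (138, 85), (144, 85), (150, 83), (156, 64), (162, 57), (168, 58), (174, 62), (180, 62), (186, 62), (192, 61), (198, 62), (204, 58), (210, 56), (216, 56)]
[[298.81280946 166.04858799]] [[300.50549815 164.31099072]]
155 [np.int64(15), np.int64(15), np.int64(14), np.int64(13), np.int64(14), np.int64(15), np.int64(17), np.int64(14), np.int64(15), np.int64(17), np.int64(14), np.int64(15), np.int64(16)] [108 105 105 109 108 107 105 109 106 109 108 108 105]
156 [np.int64(17), np.int64(15), np.int64(14), np.int64(14), np.int64(17), np.int64(15), np.int64(13), np.int64(14), np.int64(17), np.int64(14), np.int64(15), np.int64(16), n
[... 1978 characters left out ...]
]
165 [np.int64(10), np.int64(11), np.int64(8), np.int64(8), np.int64(12), np.int64(6), np.int64(15), np.int64(11), np.int64(7), np.int64(9), np.int64(8), np.int64(5), np.int64(4)] [144 141 137 139 139 141 125 136 141 145 149  90  74]
166 [np.int64(9), np.int64(8), np.int64(9), np.int64(9), np.int64(9), np.int64(12), np.int64(8), np.int64(5), np.int64(7), np.int64(12), np.int64(10), np.int64(7), np.int64(7)] [142 138 139 142 140 139 139 142 142 139 144 112  72]
167 [np.int64(11), np.int64(8), np.int64(12), np.int64(8), np.int64(13), np.int64(10), np.int64(8), np.int64(11), np.int64(8), np.int64(10), np.int64(11), np.int64(7), np.int64(3)] [142 137 138 140 139 137 143 144 136 140 147 117  80]
```

The brass pin shows at scene (300,163), and the lever's rear edge is at v≈97, where a fully-down lever should be. I'll hand in.

```bash
python3 -c "
from h import *
print(ctrl.close_job())"
```

```text
the job is handed in; nothing more can be done
None
```

The tow bar is seated fully on the hitch ball with its latch lever pressed down to the stop; it stands on its own foot, and the job was handed in at about 41 s, with no verdict returned.

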